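# File a reagent pack into the sprung row

### The arm

A 6-joint arm with a two-finger parallel gripper is mounted at the origin on the work surface. World frame = base frame: x ahead of the robot, y to its left, z up, the work surface at z = 0. Lengths are in m, angles in rad, forces in N, time in s.
With the tool pointing down it reaches from about 0.3 to 0.875 m from the base axis. Payload 6.4 kg.
Tool frame: the origin (TCP) lies midway between the tips of the shut fingers; the grasp point (between the pads) lies 19 mm behind it (robot.pinch_z is the z of the grasp point in the tool frame, in m); z points along the fingers, y is the line along which they close (so a half turn about z gives the same grasp; the last joint's range is limited). The gripper opens to 88 mm and grips with 3 to 60 N. Pads are 18 mm wide; open, the fingers measure 123 mm over their backs; the gripper's body (75 mm by 187 mm) begins 45 mm behind the grasp point.
Start: joints at [0.966, 0.181, 1.607, -0, 1.354, -0.206], TCP at [0.223, 0.53, 0.239] pointing down, gripper open.
Joint ranges: [-2.99, 2.99], [-0.89, 2.07], [0.3, 2.58], [-1.14, 4.28], [0, 2.63], [-3.12, 3.12]. Speed limits (rad/s): [2.57, 2.57, 3.01, 3.14, 3.14, 3.14].

### API

Orientations are given as a unit quaternion [x, y, z, w].
In Python, from plant import robot gives the robot as it stands.
- The arm moves only by the shell command python3 -m creep 'ROWS' [FORCE]. ROWS is JSON, a list of rows, each an object with "travel": the shift along the tool's x, y, z in m, a list of three; "rot": the turn, a rotation vector about the tool's x, y, z in rad, a list of three; "jaw": the opening in per cent of the stroke, from 0 (shut) to 100 (fully open). A call has 1 to 8 rows; each row is the pose to reach, as a shift and turn from the pose commanded when the call began, along the tool's axes at that moment; what a row does not reach only later rows make up. A row lasts 1/10 s, in which the tool goes at most 50 mm and 8.59 degrees, less where a joint would pass 70% of its speed; a pose out of reach is approached as far as the arm can. A call with a gripper value outside its range is refused whole. The fingers move at their own pace and stop on an object; FORCE is the grip in N (left out, the last holds). Time passes only in rows, so rows that repeat a pose let the fingers close. It gives the time, the measured TCP pose, the force, the opening and the grip force at its end, in the units of the state.
- robot.get_obs(): the state, without advancing time (a new reading comes with each control period).
- robot.camera(name): name is "scene" or "top" or "wrist"; returns (picture, depth): 480x640x3 uint8, blue, green, red; 480x640 float32, m along the optical axis (not along the pixel's ray), 0 where there is no reading.
- robot.calibration(name): a dict with "fovy" (degrees; the focal length in pixels is half the picture's height over the tangent of half this angle, whatever the lens; pixels are square), "cx", "cy" (the principal point, pixels), "origin" and "attitude" of the camera in the world; the wrist camera has in their place "mount" (4x4, takes a point from camera to tool coordinates, whose origin is the TCP and whose axes are the flange's). Camera axes: x right, y up, looking along -z (the intrinsics and any distortion apply to the point x, -y, -z); pixel columns grow to the right and rows downward; lengths in m; the calibration is good to about 2 mm. A picture is of the moment at which its call begins: read the wrist's pose just before it. calibration takes no time and is no camera call.
- robot.finish_job(): hands the job in; it is judged then, once.
The state is a dict: "clock": time; "joints": joint angles; "qvel": joint speeds; "joint_efforts": joint torques, N m; "position": TCP position; "tcp_rot": TCP orientation; "contact_force": force on the tool from outside, world axes, zero at the start; "torque": the same for the moment, N m; "gripper_width": finger opening in m; "grip_force": force on a finger pad.
Only numpy, scipy, OpenCV 4.12 (cv2) and the standard library are available. Lean on these libraries where they do the work, as an engineer would, in place of code of your own. Each camera call takes 0.05 s, during which the arm holds its last target. There are 200 camera calls.

### The job

File the loose reagent pack in the spring-loaded tray, directly next to the pack with the drain tap, on its side towards the sprung end plate. The row will not stay open by itself: work the pack in between its two neighbours until it stands upright and fully home on the tray floor, label facing the same way as the others, and let the plate close the row up. Keep the other packs in the tray, standing, and do not disturb the amber bottle, the beaker or the vial rack.

Things in the scene. Friction and masses are not known exactly. Their poses are not given: they have to be found in the camera images.
- pack_centre (a point): Centre, 45 mm above the underside, of the loose reagent pack: a flat white plastic bottle standing alone on the bench, 0.10 to 0.20 kg, 56 mm deep (its x: grasp across this), 36 mm thick (its y, along the row), 90 mm high. Sides upright from 5 to 82 mm, then sloping shoulders; bottom edges bevelled 4.5 mm. Own axes: z up, +x to the label.
- pack_label (a point): Point on the labelled face of the loose pack, 28 mm along the pack's +x from its centre. In the tray the label must face the tray's +x side, as those of the row do.
- tray: Fixed aluminium tray. Origin on the bench under the row's mid depth; x across the row (+x: where labels and tap look), y along it to the sprung plate, z up. Floor 6 mm above the bench; low lips on both long sides to 18 mm, 62 mm apart inside. Fixed end wall's inner face at y = -130 mm, 90 mm high; the row of five starts there. Spring housing y = 129 to 155 mm, 78 mm high.
- endplate (a joint): Sliding steel end plate, its top edge 111 mm above the bench, that presses the row against the fixed wall. Value in m: its movement towards the spring housing; about 0 for the row of five, 0.035 for a row of six without gaps; stops at 0.062. The spring pushes back with 2 N at 0 and 0.3 N more for each 10 mm, and always closes the row again when let go.
- plate_face (a point): Centre of the end plate's face that touches the row, 55 mm above the bench; moves with the plate.
- rinse: The only pack in the row with a drain tap: white, same size as the loose one; small grey tap standing out 30 mm from the +x face, 12 to 43 mm above its underside. In any of the four places nearest the fixed wall. Origin: centre of its underside; x to its label side, y along the row towards the end plate, z up. The loose pack belongs on its +y side.
- pack_a: A plain white flat reagent pack in the row, same size as the loose one; slick plastic, slides easily on the tray. Origin: centre of its underside; x is its label side, y along the row, z up. Shoulders slope in 7 mm over 8 mm of height to a flat top 22 mm thick, so two neighbours leave a V notch 14 mm wide, 8 mm deep, its top edges 96 mm above the bench, bottom 88 mm.
- pack_b: A plain white flat reagent pack in the row, same size as the loose one; slick plastic, slides easily on the tray. Origin: centre of its underside; x is its label side, y along the row, z up.
- pack_c: A plain white flat reagent pack in the row, same size as the loose one; slick plastic, slides easily on the tray. Origin: centre of its underside; x is its label side, y along the row, z up.
- pack_d: A plain white flat reagent pack in the row, same size as the loose one; slick plastic, slides easily on the tray. Origin: centre of its underside; x is its label side, y along the row, z up. This one is always the last, against the end plate.
- amber: Bystander: brown glass bottle, 66 mm across, 150 mm high, origin at the centre of its underside.
- beaker: Bystander: glass beaker, 70 mm across, 90 mm high, origin at the centre of its underside.
- vial_rack: Bystander: clear rack of capped vials, 200 mm (its x) by 80 mm (its y), 101 mm high with the vials, origin at the centre of its underside.
Not all that is in view belongs to the job. Leave any pink look-alike of the pack_b alone.

How it is judged:
At the end, for the whole second after the job is handed in: Loose pack on the tray floor (5 mm), upright (0.06 rad), label to the tray's +x, its centre 32 to 40 mm from the tapped pack's towards the end plate; the other five upright on the floor likewise; end plate at 31 to 39 mm, row closed (y of pack_centre in the frame of rinse between 0.032 and 0.04 m and z of pack_centre in the frame of tray between 0.046 and 0.056 m and angle between each of pack_centre, rinse, pack_a, pack_b, pack_c, pack_d's own z axis and vertical below 0.06 rad and x of pack_label in the frame of tray above 0.02 m and value of joint endplate between 0.031 and 0.039 m and z of rinse in the frame of tray between 0.001 and 0.011 m and z of pack_a in the frame of tray between 0.001 and 0.011 m and z of pack_b in the frame of tray between 0.001 and 0.011 m and z of pack_c in the frame of tray between 0.001 and 0.011 m and z of pack_d in the frame of tray between 0.001 and 0.011 m); the robot touches nothing.
It fails at once if a pack of the row is lifted out of the tray (more than 40 mm off its floor) (z of any of rinse, pack_a, pack_b, pack_c, pack_d in the frame of tray above 0.046 m).
It fails at once if the amber bottle, the beaker or the vial rack is moved more than 30 mm or tipped (distance of any of amber, beaker, vial_rack from where it was at the start of the episode above 0.03 m or angle between any of amber, beaker, vial_rack's own z axis and vertical above 0.3 rad).
It also fails if it takes over 48 s, if anything falls off the work surface, if the arm or the gripper's body presses on something with over 40 N, if the wrist force passes 120 N, or if a joint passes its speed limit or range.

## Working session

There is one attempt and no reset: what is moved stays moved. The work goes in short steps, Python scripts to look and compute and a shell command to move; the robot and the scene stay as the last step left them, time stands still between calls to the robot, and variables do not carry over. Pictures are saved under pics/ and viewed, at most 10 in all, crops included, and the job is handed in when it is done.

```bash
mkdir -p pics; ls; cat > h.py <<'E'
import numpy as np,cv2
from scipy.spatial.transform import Rotation as R
from plant import robot
E
python3 - <<'E'
from h import *
o=robot.get_obs(); print(o)
for n in ("scene","top","wrist"):
    print(n,robot.calibration(n))
for n in ("scene","top"):
    p,d=robot.camera(n); cv2.imwrite(f"pics/{n}.png",p); np.save(n+"_d.npy",d)
E
```

```text
pics
{'clock': 0.0, 'joints': array([ 9.65721581e-01,  1.81526713e-01,  1.60796459e+00,  2.77061653e-06,
        1.35378002e+00, -2.06297153e-01]), 'qvel': array([ 0.00226347,  0.00156681,  0.00080923, -0.00021592, -0.00164181,
        0.00038788]), 'joint_efforts': array([-6.69909641e-04, -4.33867049e+01, -3.41847825e+01,  7.00703426e-02,
        3.85599222e-02, -1.06715809e-04]), 'position': array([0.22295259, 0.5294618 , 0.23783917]), 'tcp_rot': array([ 1.98070497e-01,  9.80187418e-01, -7.70670543e-04, -3.32484123e-04]), 'contact_force': array([-0.45358021,  0.48720514,  0.26085662]), 'torque': array([-0.02733714,  0.0743447 , -0.01411541]), 'grip_force': 0.0, 'gripper_width': 0.08808533586240391}
scene {'fovy': 43.92469072421602, 'cx': 322.8000195315544, 'cy': 245.21365705409988, 'origin': array([ 1.1150697 , -0.27162156,  0.97346581]), 'attitude': array([0.21927805, 0.16848385, 0.59337508, 0.75593409])}
top {'fovy': 42.45626694965485, 'cx': 315.58135693648103, 'cy': 244.21566547211114, 'origin': array([ 0.36580269, -0.09806415,  1.19086874]), 'attitude': array([ 0.04466925, -0.06729992, -0.70205771,  0.7075241 ])}
wrist {'fovy': 61.54299762044113, 'cx': 311.3148143161099, 'cy': 241.98691227443513, 'mount': array([[-1.01036333e-03,  9.53073398e-01,  3.02737637e-01,
         7.85342084e-02],
       [ 9.99999465e-01,  8.95403097e-04,  5.18527929e-04,
         9.29427940e-04],
       [ 2.23122958e-04,  3.02737999e-01, -9.53073793e-01,
        -1.45498301e-01],
       [ 0.00000000e+00,  0.00000000e+00,  0.00000000e+00,
         1.00000000e+00]])}
```

View pics/scene.png

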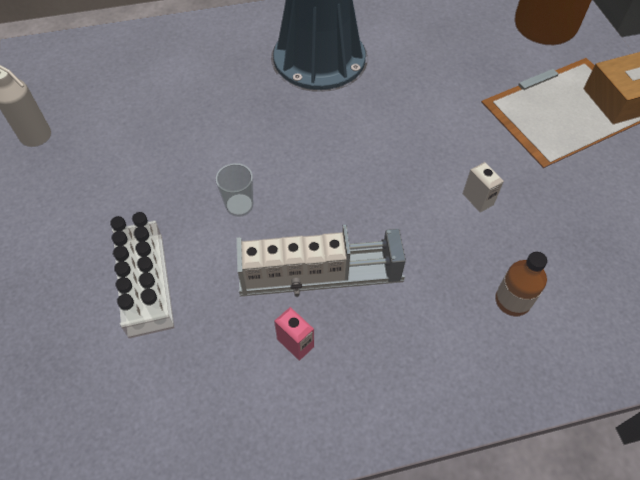

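View pics/top.png

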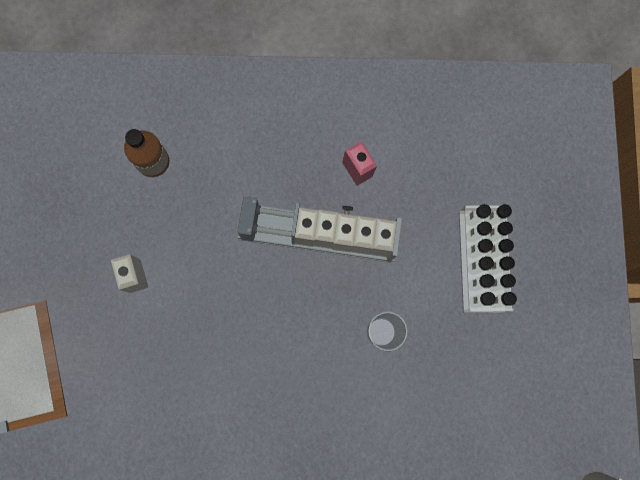

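The scene picture shows the tray with five packs, caps at about (252..334, 250) and a tap at (296,287). The loose white pack is at (485,187), the pink look-alike at (295,333), the beaker at (237,190), the amber bottle at (520,285) and the rack at (140,265). In the top picture the loose pack is at (123,271), the row caps run from (307,223) to (386,234), and the tap is at (347,209).

Candidates for the loose pack:
- White pack at scene (485,187): chosen, because it is white and standing alone.
- Pink pack at (295,333): a look-alike, leave it.
- Row packs at (252..334, 250): already filed.

```bash
cat >> h.py <<'E'
def cam(n):
    c=robot.calibration(n); f=240/np.tan(np.radians(c["fovy"])/2)
    if "mount" in c:
        o=robot.get_obs(); T=np.eye(4);T[:3,:3]=R.from_quat(o["tcp_rot"]).as_matrix();T[:3,3]=o["position"]
        M=T@c["mount"]; return c,f,M[:3,3],M[:3,:3]
    return c,f,np.array(c["origin"]),R.from_quat(c["attitude"]).as_matrix()
def ray(n,u,v):
    c,f,o,A=cam(n); u=np.asarray(u,float);v=np.asarray(v,float)
    return o,np.stack([(u-c["cx"])/f,-(v-c["cy"])/f,-np.ones_like(u)],-1)@A.T
def onz(n,u,v,z):
    o,d=ray(n,u,v); return o+d*((z-o[2])/d[...,2])[...,None]
def dep(n,u,v,D):
    o,d=ray(n,u,v); return o+d*np.asarray(D)[...,None]
E
python3 - <<'E'
from h import *
np.set_printoptions(precision=4,suppress=True)
for n in ("top","scene"):
    p=cv2.imread(f"pics/{n}.png");D=np.load(n+"_d.npy")
    vv,uu=np.mgrid[:480,:640]; P=dep(n,uu,vv,D); hsv=cv2.cvtColor(p,cv2.COLOR_BGR2HSV)
    print(n,"bench z",np.median(P[300:400,100:250,2]) )
    m=((hsv[...,2]>150)&(hsv[...,1]<60)&(P[...,2]>.08)&(P[...,2]<.105)).astype(np.uint8)
    m=cv2.morphologyEx(m,cv2.MORPH_CLOSE,np.ones((5,5)))
    c,_=cv2.findContours(m,0,2)
    for k in c:
        if cv2.contourArea(k)<80: continue
        mm=np.zeros_like(m);cv2.drawContours(mm,[k],-1,1,-1);q=P[(mm>0)&(D>0)]
        z=np.median(q[:,2]); W=onz(n,k[:,0,0],k[:,0,1],z)[:,:2]
        r=cv2.minAreaRect((W*1000).astype(np.float32)); print("white",k[:,0].mean(0),"z",z,"rect mm",r)
    m=((p.max(2)<45)&(P[...,2]>.01)&(P[...,2]<.12)).astype(np.uint8)
    c,_=cv2.findContours(m,0,2)
    for k in c:
        if 8<cv2.contourArea(k)<250:
            x=np.zeros_like(m);cv2.drawContours(x,[k],-1,1,-1);q=np.argwhere(x)
            print("dark",q.mean(0)[::-1],np.median(P[x>0],0))
p=cv2.imread("pics/scene.png")
a=cv2.resize(p[150:225,445:525],None,fx=5,fy=5,interpolation=2);b=cv2.resize(p[220:300,230:350],None,fx=375/80,fy=375/80,interpolation=2)
cv2.imwrite("pics/crop.png",cv2.resize(np.hstack([a,b[:375]]),None,fx=.8,fy=.8))
E
```

```text
top bench z -0.0005329564637235329
white [124.0755 271.0755] z 0.08833823574652233 rect mm ((490.15618896484375, 207.86219787597656), (52.734004974365234, 34.184513092041016), 18.295618057250977)
white [355.5895 229.8105] z 0.09387223656598831 rect mm ((569.0734252929688, -190.78652954101562), (185.42759704589844, 62.79178237915039), 81.76302337646484)
dark [508.4416 298.1753] [ 0.4467 -0.4774  0.0999]
dark [487.3946 298.3197] [ 0.4465 -0.4382  0.1005]
dark [507.6779 280.4564] [ 0.4786 -0.477   0.1   ]
dark [486.5822 280.4178] [ 0.4783 -0.439   0.1005]
dark [506.6078 262.8366] [ 0.5098 -0.4759  0.1004]
dark [485.8014 262.8219] [ 0.5096 -0.4388  0.0999]
dark [505.651  245.2013] [ 0.5423 -0.4764  0.1002]
dark [484.9028 245.2778] [ 0.5419 -0.4385  0.1001]
dark [504.7417 227.9669] [ 0.5738 -0.4755  0.1002]
dark [484.0608 227.9932] [ 0.5734 -0.438   0.0999]
dark [503.6644 210.9589] [ 0.6055 -0.4752  0.0999]
dark [483.3673 210.8095] [ 0.6049 -0.4379  0.1001]
dark [361.451  156.2941] [ 0.7082 -0.2165  0.0892]
scene bench z -7.755384420388145e-05
white [293.9672 251.3279] z 0.09377316847527084 rect mm ((576.1431274414062, -188.59262084960938), (193.3831024169922, 67.48336791992188), 82.31341552734375)
white [484.9062 174.9375] z 0.08769650307639754 rect mm ((496.8440856933594, 206.00885009765625), (55.594459533691406, 34.026859283447266), 18.457759857177734)
white [632.6364  72.6364] z 0.0802294120956123 rect mm ((305.8830871582031, 632.385009765625), (31.693687438964844, 34.292808532714844), 2.0672459602355957)
dark [127.383  304.8936] [ 0.6194 -0.4726  0.0952]
dark [150.3659 300.3171] [ 0.6196 -0.436   0.096 ]
dark [148.5238 283.6905] [ 0.5875 -0.4353  0.0962]
dark [146.25   268.3077] [ 0.5563 -0.4378  0.0959]
```

View pics/crop.png

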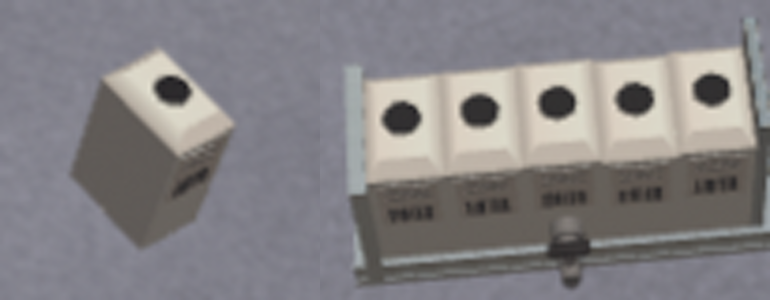

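The crop's left half shows the loose pack's label on the narrow face at (195,180), turned about +18° from world +x. The right half shows the tap at (570,245) under the third of five packs, so the rinse pack is in place 3 and two packs follow it. Next: move above the loose pack and look from close by.

```bash
python3 -m creep '[{"travel":[-0.04,-0.02,0.0],"rot":[0,0,0.14],"jaw":100},{"travel":[-0.08,-0.04,0.0],"rot":[0,0,0.28],"jaw":100},{"travel":[-0.12,-0.06,0.0],"rot":[0,0,0.42],"jaw":100},{"travel":[-0.16,-0.08,0.01],"rot":[0,0,0.56],"jaw":100},{"travel":[-0.20,-0.10,0.01],"rot":[0,0,0.70],"jaw":100},{"travel":[-0.24,-0.12,0.02],"rot":[0,0,0.84],"jaw":100},{"travel":[-0.28,-0.14,0.02],"rot":[0,0,0.853],"jaw":100},{"travel":[-0.32,-0.16,0.03],"rot":[0,0,0.853],"jaw":100}]'
cat >> h.py <<'E'
def tooldelta(pos,yaw_y=None):
    "tool-axis shift to world pos; turn about tool z to bring tool y to world yaw (rad)"
    o=robot.get_obs(); A=R.from_quat(o["tcp_rot"]).as_matrix()
    t=A.T@(np.array(pos)-o["position"]); r=None
    if yaw_y is not None: r=-((yaw_y-np.arctan2(A[1,1],A[0,1])+np.pi/2)%np.pi-np.pi/2)
    print("pos",o["position"].round(4),"shift",t.round(4),"turn",r,"tilt",A[:,2].round(4))
E
python3 - <<'E'
from h import *
tooldelta([.4935,.207,.19],np.radians(18.3))
E
```

```text
clock: 0.9
position: [0.4574, 0.2568, 0.2093]
tcp_rot: [0.586, 0.81, 0.001, 0.0]
contact_force: [0.5, 0.5, -0.6]
gripper_width: 0.0882
grip_force: 0.0
pos [0.4574 0.2568 0.2093] shift [-0.0586  0.0187  0.0193] turn -0.0009005584111712039 tilt [ 1.6e-03  5.0e-04 -1.0e+00]
```

```bash
python3 -m creep '[{"travel":[-0.03,0.01,0.01],"rot":[0,0,0],"jaw":100},{"travel":[-0.058,0.019,0.019],"rot":[0,0,0],"jaw":100},{"travel":[-0.058,0.019,0.019],"rot":[0,0,0],"jaw":100},{"travel":[-0.058,0.019,0.019],"rot":[0,0,0],"jaw":100}]' | head -2
cat > loose.py <<'E'
from h import *
o=robot.get_obs(); c=cam("wrist"); p,D=robot.camera("wrist"); cv2.imwrite("pics/w1.png",p)
vv,uu=np.mgrid[:480,:640]; P=dep("wrist",uu,vv,D)
m=((P[...,2]>.078)&(P[...,2]<.1)&(D>0)&(D<.4)).astype(np.uint8)
k=max(cv2.findContours(m,0,2)[0],key=cv2.contourArea)
x=np.zeros_like(m);cv2.drawContours(x,[k],-1,1,-1);q=P[(x>0)&(m>0)]
r=cv2.minAreaRect((q[:,:2]*1000).astype(np.float32)); print(r,"ztop",np.percentile(q[:,2],[5,50,95]))
d=((p.max(2)<60)&(x>0)); print("cap px",np.argwhere(d).mean(0)[::-1],P[d].mean(0))
b=P[(P[...,2]<.02)&(D>0)]; print("bench",np.median(b[:,2]))
E
python3 loose.py
```

```text
clock: 1.3
position: [0.4919, 0.2088, 0.1892]
((492.23583984375, 212.36972045898438), (56.52342224121094, 36.5136833190918), 17.98660659790039) ztop [0.08202268 0.08887173 0.09095775]
cap px [nan nan] [nan nan nan]
bench -0.0001787676695942375loose.py:8: RuntimeWarning: Mean of empty slice.
  d=((p.max(2)<60)&(x>0)); print("cap px",np.argwhere(d).mean(0)[::-1],P[d].mean(0))
  ret = um.true_divide(
```

View pics/w1.png

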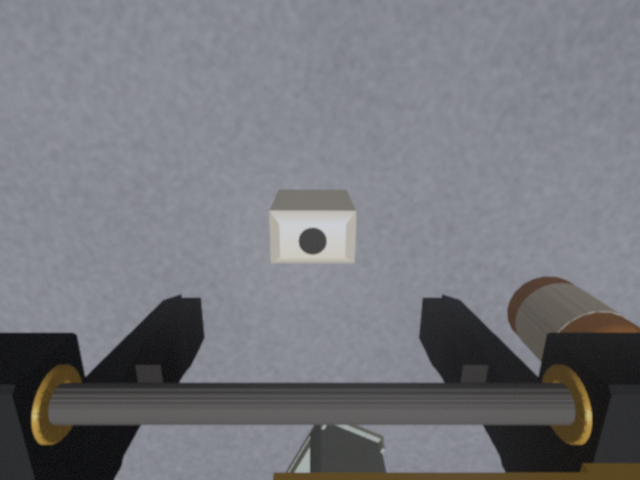

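Picture w1 shows the loose pack's top at (313,237), with its long side along the finger line, and the amber bottle at (560,310) to the right. Before descending I will check how far the gripper body stays from the amber bottle.

```bash
python3 - <<'E'
from h import *
for n in("top","scene"):
    p=cv2.imread(f"pics/{n}.png");D=np.load(n+"_d.npy");vv,uu=np.mgrid[:480,:640];P=dep(n,uu,vv,D)
    m=(P[...,2]>.02)&(P[...,2]<.2)&(abs(P[...,0]-.65)<.15)&(abs(P[...,1]-.2)<.1)&(P[...,0]>.56)
    print(n,P[m].min(0),P[m].max(0),np.median(P[m],0))
tooldelta([.4922,.2124,.038],np.radians(18))
E
```

```text
top [0.68388534 0.15301158 0.02032832] [0.74818423 0.21922866 0.15488901] [0.70567723 0.17656984 0.10132982]
scene [0.68936983 0.15225958 0.02016334] [0.7555812  0.21695239 0.15259086] [0.73395698 0.17318575 0.0970526 ]
pos [0.4918 0.2094 0.1896] shift [0.0026 0.0014 0.1516] turn 0.0045510040321474765 tilt [-8.e-04  3.e-04 -1.e+00]
```

```bash
python3 -m creep '[{"travel":[0.003,0.001,0.04],"rot":[0,0,0.005],"jaw":100},{"travel":[0.003,0.001,0.08],"rot":[0,0,0.005],"jaw":100},{"travel":[0.003,0.001,0.12],"rot":[0,0,0.005],"jaw":100},{"travel":[0.003,0.001,0.151],"rot":[0,0,0.005],"jaw":100},{"travel":[0.003,0.001,0.151],"rot":[0,0,0.005],"jaw":100},{"travel":[0.003,0.001,0.151],"rot":[0,0,0.005],"jaw":50},{"travel":[0.003,0.001,0.151],"rot":[0,0,0.005],"jaw":50},{"travel":[0.003,0.001,0.151],"rot":[0,0,0.005],"jaw":50}]' 55
python3 -m creep '[{"travel":[0,0,0],"rot":[0,0,0],"jaw":50},{"travel":[0,0,0],"rot":[0,0,0],"jaw":50},{"travel":[0,0,0],"rot":[0,0,0],"jaw":50},{"travel":[0,0,0],"rot":[0,0,0],"jaw":50}]'
```

```text
clock: 2.15
position: [0.4939, 0.2129, 0.041]
tcp_rot: [0.588, 0.809, 0.002, 0.001]
contact_force: [-0.2, -0.1, 0.2]
gripper_width: 0.0665
grip_force: 0.0
clock: 2.55
position: [0.4933, 0.2125, 0.0402]
tcp_rot: [0.588, 0.809, 0.001, 0.001]
contact_force: [-0.8, 0.8, 6.6]
gripper_width: 0.0557
grip_force: 55.0
```

```bash
python3 -m creep '[{"travel":[0,0,-0.03],"rot":[0,0,0],"jaw":50},{"travel":[0,0,-0.07],"rot":[0,0,0],"jaw":50},{"travel":[-0.03,0,-0.11],"rot":[0,0,0.1],"jaw":50},{"travel":[-0.07,-0.01,-0.15],"rot":[0,0,0.2],"jaw":50},{"travel":[-0.11,-0.015,-0.16],"rot":[0,0,0.3],"jaw":50},{"travel":[-0.15,-0.02,-0.16],"rot":[0,0,0.4],"jaw":50},{"travel":[-0.19,-0.02,-0.16],"rot":[0,0,0.456],"jaw":50},{"travel":[-0.23,-0.025,-0.16],"rot":[0,0,0.456],"jaw":50}]'
python3 - <<'E'
from h import *
tooldelta([.5725,-.172,.20],np.radians(-8.1))
n="top"
D=np.load(n+"_d.npy");vv,uu=np.mgrid[:480,:640];P=dep(n,uu,vv,D)
a=np.radians(-8.1);ex=np.array([np.cos(a),np.sin(a)]);ey=np.array([-ex[1],ex[0]])
m=(P[...,2]>.086)&(P[...,2]<.104)&(abs(P[...,0]-.57)<.09)&(abs(P[...,1]+.17)<.16)
q=P[m]-[.57,-.19,0]; X=q[:,:2]@ex;Y=q[:,:2]@ey
print("x range",np.percentile(X,[1,50,99]))
h=[(y,np.median(q[(abs(Y-y)<.0015)&(abs(X)<.025),2]).round(4)) for y in np.arange(-.105,.105,.003)]
print([(round(float(y)*1000),z) for y,z in h])
E
```

```text
clock: 3.35
position: [0.5399, -0.0159, 0.1993]
tcp_rot: [0.756, 0.654, 0.0, 0.0]
contact_force: [0.3, -0.3, -1.2]
gripper_width: 0.0556
grip_force: 55.0
pos [ 0.5399 -0.0159  0.1993] shift [-0.1498  0.0546 -0.0006] turn -0.0024508207085580658 tilt [ 1.2e-03 -2.0e-04 -1.0e+00]
x range [-0.02798559 -0.00094525  0.02826244]
  return _methods._mean(a, axis=axis, dtype=dtype,
  ret = ret.dtype.type(ret / rcount)
```

```bash
python3 -m creep '[{"travel":[-0.04,0.01,0],"rot":[0,0,0],"jaw":50},{"travel":[-0.08,0.025,0],"rot":[0,0,0],"jaw":50},{"travel":[-0.12,0.04,0],"rot":[0,0,0],"jaw":50},{"travel":[-0.147,0.055,0],"rot":[0,0,0],"jaw":50},{"travel":[-0.147,0.055,0],"rot":[0,0,0],"jaw":50},{"travel":[-0.147,0.055,0],"rot":[0,0,0],"jaw":50},{"travel":[-0.147,0.055,0],"rot":[0,0,0],"jaw":50}]' | head -2
python3 - <<'E'
from h import *
tooldelta([.573,-.1692,.20],np.radians(-8.1))
o=robot.get_obs();print(o["joints"].round(3)); T=R.from_quat(o["tcp_rot"]).as_matrix()
p,D=robot.camera("wrist"); cv2.imwrite("pics/w2.png",p)
vv,uu=np.mgrid[:480,:640]; P=dep("wrist",uu,vv,D); t=(P-o["position"])@T
m=(D>0)&(abs(t[...,0])<.03)&(abs(t[...,1])<.035)&(t[...,2]<.05)&(t[...,2]>-.06)
ys=t[m]; top=ys[abs(ys[:,1])<.02]
hist=[(round(x*1000),np.median(top[abs(top[:,0]-x)<.001,2]).round(4)) for x in np.arange(-.024,.026,.002) if (abs(top[:,0]-x)<.001).sum()>5]
print("held x->z",hist)
print("face x by z",[(round(z*1000),np.median(ys[(abs(ys[:,2]-z)<.002)&(abs(ys[:,1])<.02)&(ys[:,0]>.01),0]).round(4)) for z in np.arange(-.046,.044,.006)])
print("zmax",np.percentile(ys[ys[:,0]>.01,2],[99,100]))
ex=T[:2,1];ey=T[:2,0]; q=P[(D>0)&(P[...,2]>.08)&(P[...,2]<.115)]
X=(q[:,:2]-[.57,-.19])@ex;Y=(q[:,:2]-[.57,-.19])@ey
print("row",[(round(y*1000),np.median(q[(abs(Y-y)<.001)&(abs(X)<.02),2]).round(4)) for y in np.arange(-.03,.11,.003) if ((abs(Y-y)<.001)&(abs(X)<.02)).sum()>5])
E
```

```text
clock: 4.05
position: [0.5727, -0.1664, 0.1985]
pos [ 0.5727 -0.1664  0.1985] shift [-0.0027  0.0007 -0.0015] turn 1.1108773003476458e-05 tilt [-8.e-04  8.e-04 -1.e+00]
[-0.482  0.266  1.589  0.     1.288 -0.341]
held x->z [(-12, np.float64(-0.0491)), (-10, np.float64(-0.0494)), (-8, np.float64(-0.0495)), (-6, np.float64(-0.05)), (8, np.float64(-0.0493)), (10, np.float64(-0.0493)), (12, np.float64(-0.0478)), (14, np.float64(-0.0455)), (16, np.float64(-0.043)), (18, np.float64(-0.0169))]
face x by z [(-46, np.float64(0.0135)), (-40, np.float64(0.0174)), (-34, np.float64(0.0175)), (-28, np.float64(0.0176)), (-22, np.float64(0.0175)), (-16, np.float64(0.0176)), (-10, np.float64(0.0176)), (-4, np.float64(0.0175)), (2, np.float64(0.0176)), (8, np.float64(0.0176)), (14, np.float64(0.0176)), (20, np.float64(0.0176)), (26, np.float64(0.0176)), (32, np.float64(0.0176)), (38, np.float64(0.0173))]
zmax [0.03360106 0.03737712]
row [(18, np.float64(0.0928)), (21, np.float64(0.0901)), (24, np.float64(0.0887)), (27, np.float64(0.0919)), (30, np.float64(0.0951)), (33, np.float64(0.0956)), (36, np.float64(0.0958)), (39, np.float64(0.0958)), (42, np.float64(0.0959)), (45, np.float64(0.0958)), (48, np.float64(0.0958)), (51, np.float64(0.0955)), (54, np.float64(0.0935)), (57, np.float64(0.09)), (60, np.float64(0.0885)), (63, np.float64(0.0919)), (66, np.float64(0.095)), (69, np.float64(0.0956)), (72, np.float64(0.0958)), (75, np.float64(0.0957)), (78, np.float64(0.0958)), (81, np.float64(0.0958)), (84, np.float64(0.0957)), (87, np.float64(0.0956)), (90, np.float64(0.0937)), (93, np.float64(0.0901)), (96, np.float64(0.1103)), (99, np.float64(0.1106)), (102, np.float64(0.0986))]
```

View pics/w2.png

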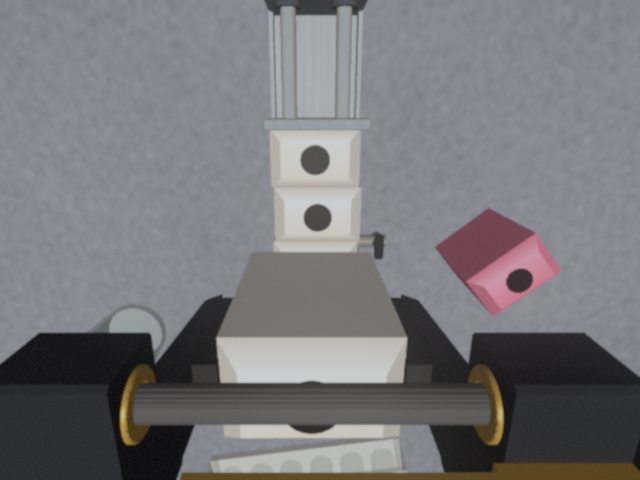

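Picture w2 shows the held pack at (312,340) and its neighbours: pack 4 at (317,217), pack 5 at (315,160), the plate at (317,125) and the tap at (378,240). I will confirm which pack the tap belongs to and work out the rows.

```bash
cat >> h.py <<'E'
EY=np.array([-np.sin(np.radians(-8.1)),np.cos(np.radians(-8.1))]); N0=23.5
def state():
    o=robot.get_obs(); A=R.from_quat(o["tcp_rot"]).as_matrix(); p=o["position"]
    th=np.arctan2(-(A[:2,2]@EY),-A[2,2]); y=((p[:2]-[.57,-.19])@EY)*1000-N0
    return o,y,p[2]*1000,th
def rot(th,x,z): c,s=np.cos(th),np.sin(th); return np.array([x*c-z*s,-x*s-z*c])
def plan(path,K=(17.5,36)):
    "path rows (K.y from notch, K.z, theta) mm,rad -> rows in tool axes"
    o,y,z,th=state(); print("TCP y,z,th",round(y,1),round(z,1),round(th,3),"K",(np.array([y,z])+rot(th,*K)).round(1),"F",o["contact_force"].round(1))
    for ky,kz,t in path:
        d=np.array([ky,kz])-rot(t,*K)-[y,z]; c,s=np.cos(th),np.sin(th)
        print((ky,kz,t),"travel x %.4f z %.4f rot y %.3f"%((d[0]*c-d[1]*s)/1000,(-d[0]*s-d[1]*c)/1000,-(t-th)))
E
python3 - <<'E'
from h import *
o=robot.get_obs();p=cv2.imread("pics/w2.png");_,D=robot.camera("wrist")
vv,uu=np.mgrid[:480,:640];P=dep("wrist",uu,vv,D);m=(p.max(2)<60)&(abs(uu-378)<12)&(abs(vv-243)<18)
t=np.median(P[m],0);print("tap",t,"y'",(t[:2]-[.57,-.19])@EY)
plan([(4.8,110,.15),(4.8,110,.3),(4.8,110,.45),(4.8,108,.6),(4.8,108,.63)])
E
```

```text
tap [ 0.6212592  -0.19277547  0.04800611] y' 0.004474702221536925
TCP y,z,th 0.5 198.7 -0.0 K [ 18.  162.7] F [-0.2 -0.6 -0.5]
(4.8, 110, 0.15) travel x -0.0077 z 0.0505 rot y -0.150
(4.8, 110, 0.3) travel x -0.0018 z 0.0491 rot y -0.300
(4.8, 110, 0.45) travel x 0.0042 z 0.0487 rot y -0.450
(4.8, 108, 0.6) travel x 0.0101 z 0.0511 rot y -0.600
(4.8, 108, 0.63) travel x 0.0113 z 0.0513 rot y -0.630
```

```bash
python3 -m creep '[{"travel":[-0.004,0.001,0.02],"rot":[0,-0.14,0],"jaw":50},{"travel":[-0.002,0.001,0.035],"rot":[0,-0.28,0],"jaw":50},{"travel":[0.004,0.001,0.045],"rot":[0,-0.42,0],"jaw":50},{"travel":[0.009,0.001,0.051],"rot":[0,-0.56,0],"jaw":50},{"travel":[0.011,0.001,0.051],"rot":[0,-0.63,0],"jaw":50},{"travel":[0.011,0.001,0.051],"rot":[0,-0.63,0],"jaw":50},{"travel":[0.011,0.001,0.051],"rot":[0,-0.63,0],"jaw":50}]'
python3 - <<'E'
from h import *
plan([(4.8,100,.63),(4.8,95,.63),(4.8,93,.63),(8,92,.63),(12,89,.63)])
o=robot.get_obs();print(o["joints"].round(2));T=R.from_quat(o["tcp_rot"]).as_matrix();print("tool y",T[:,1].round(3))
p,D=robot.camera("wrist"); cv2.imwrite("pics/w3.png",p)
vv,uu=np.mgrid[:480,:640]; P=dep("wrist",uu,vv,D); q=P[(D>0)&(P[...,2]>.08)&(P[...,2]<.115)]
X=(q[:,:2]-[.57,-.19])@T[:2,1];Y=(q[:,:2]-[.57,-.19])@EY
print("row",[(round(y*1000),np.median(q[(abs(Y-y)<.001)&(abs(X)<.02),2]).round(4)) for y in np.arange(.02,.11,.002) if ((abs(Y-y)<.001)&(abs(X)<.02)).sum()>5])
b=q[(q[:,2]>.093)&(Y>.03)&(Y<.09)];print("x of row",np.percentile((b[:,:2]-o["position"][:2])@T[:2,1],[1,50,99]))
E
```

```text
clock: 4.85
position: [0.576, -0.1557, 0.1478]
tcp_rot: [0.718, 0.624, -0.233, 0.203]
contact_force: [0.5, -0.4, -0.8]
gripper_width: 0.0555
grip_force: 55.0
TCP y,z,th 11.3 147.8 0.628 K [  4.3 108.3] F [ 0.5 -0.4 -0.8]
(4.8, 100, 0.63) travel x 0.0053 z 0.0064 rot y -0.002
(4.8, 95, 0.63) travel x 0.0083 z 0.0105 rot y -0.002
(4.8, 93, 0.63) travel x 0.0095 z 0.0121 rot y -0.002
(8, 92, 0.63) travel x 0.0126 z 0.0110 rot y -0.002
(12, 89, 0.63) travel x 0.0176 z 0.0111 rot y -0.002
[-0.15  0.41  1.64 -0.69  1.18  0.29]
tool y [ 0.99 -0.14 -0.  ]
row [(20, np.float64(0.0905)), (22, np.float64(0.0905)), (26, np.float64(0.1091)), (28, np.float64(0.1103)), (30, np.float64(0.112)), (32, np.float64(0.0963)), (34, np.float64(0.0961)), (36, np.float64(0.0962)), (38, np.float64(0.0962)), (40, np.float64(0.0963)), (42, np.float64(0.0962)), (44, np.float64(0.0962)), (46, np.float64(0.0961)), (48, np.float64(0.096)), (50, np.float64(0.096)), (52, np.float64(0.0948)), (54, np.float64(0.0926)), (56, np.float64(0.0903)), (58, np.float64(0.0893)), (64, np.float64(0.0956)), (66, np.float64(0.0959)), (68, np.float64(0.0961)), (70, np.float64(0.0963)), (72, np.float64(0.0963)), (74, np.float64(0.0962)), (76, np.float64(0.0963)), (78, np.float64(0.0962)), (80, np.float64(0.0962)), (82, np.float64(0.0964)), (94, np.float64(0.1106)), (96, np.float64(0.111)), (98, np.float64(0.111)), (100, np.float64(0.0977)), (102, np.float64(0.1002))]
x of row [-0.02188024  0.00169255  0.02497162]
```

View pics/w3.png

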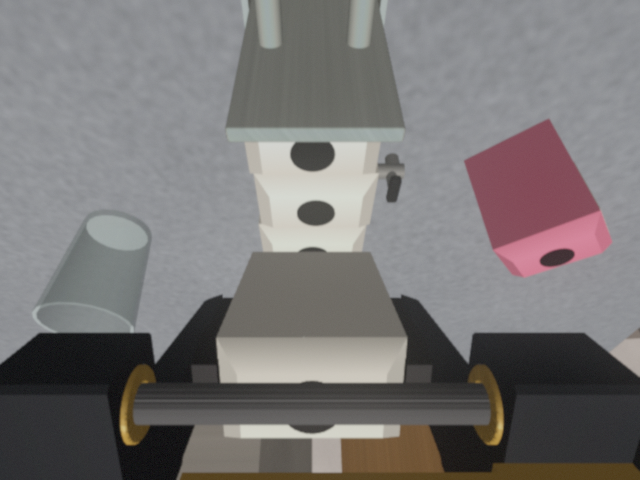

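Picture w3 shows the tilted pack at (312,300) above packs 4 and 5 (caps at (315,212) and (313,155)), with the plate at (315,130). Now the corner goes into the notch.

```bash
python3 -m creep '[{"travel":[0.005,0.001,0.006],"rot":[0,0,0],"jaw":50},{"travel":[0.008,0.001,0.0105],"rot":[0,0,0],"jaw":50},{"travel":[0.0095,0.001,0.012],"rot":[0,0,0],"jaw":50},{"travel":[0.0095,0.001,0.012],"rot":[0,0,0],"jaw":50},{"travel":[0.0095,0.001,0.012],"rot":[0,0,0],"jaw":50}]'
python3 - <<'E'
from h import *
plan([(7,92,.63),(10,90.5,.63),(13,89,.63),(16,87,.63),(19,85,.63),(22,83,.63),(26,81,.63),(30,78,.63)])
E
```

```text
clock: 5.4
position: [0.5767, -0.1566, 0.1324]
tcp_rot: [0.718, 0.623, -0.234, 0.203]
contact_force: [-0.4, 0.6, 0.1]
gripper_width: 0.0554
grip_force: 55.0
TCP y,z,th 10.5 132.4 0.63 K [ 3.4 93. ] F [-0.4  0.6  0.1]
(7, 92, 0.63) travel x 0.0035 z -0.0013 rot y -0.000
(10, 90.5, 0.63) travel x 0.0068 z -0.0019 rot y -0.000
(13, 89, 0.63) travel x 0.0101 z -0.0024 rot y -0.000
(16, 87, 0.63) travel x 0.0137 z -0.0026 rot y -0.000
(19, 85, 0.63) travel x 0.0173 z -0.0027 rot y -0.000
(22, 83, 0.63) travel x 0.0209 z -0.0029 rot y -0.000
(26, 81, 0.63) travel x 0.0253 z -0.0036 rot y -0.000
(30, 78, 0.63) travel x 0.0303 z -0.0036 rot y -0.000
```

```bash
python3 -m creep '[{"travel":[0.0035,0,-0.0013],"rot":[0,0,0],"jaw":50},{"travel":[0.007,0,-0.002],"rot":[0,0,0],"jaw":50},{"travel":[0.010,0,-0.0024],"rot":[0,0,0],"jaw":50},{"travel":[0.0137,0,-0.0026],"rot":[0,0,0],"jaw":50},{"travel":[0.0137,0,-0.0026],"rot":[0,0,0],"jaw":50}]'
python3 - <<'E'
from h import *
plan([(19,85,.63),(22,83,.63),(26,81,.63),(30,78,.63),(35,75,.63),(40,72,.63)])
o=robot.get_obs();T=R.from_quat(o["tcp_rot"]).as_matrix();p,D=robot.camera("wrist"); cv2.imwrite("pics/w4.png",p)
vv,uu=np.mgrid[:480,:640]; P=dep("wrist",uu,vv,D); q=P[(D>0)&(P[...,2]>.105)&(P[...,2]<.115)]
Y=(q[:,:2]-[.57,-.19])@EY; print("plate y'",np.median(Y[Y>.08]))
q=P[(D>0)&(P[...,2]>.08)&(P[...,2]<.105)]
Y=(q[:,:2]-[.57,-.19])@EY;X=(q[:,:2]-[.57,-.19])@T[:2,1]
print("row",[(round(y*1000),np.median(q[(abs(Y-y)<.001)&(abs(X)<.02),2]).round(4)) for y in np.arange(.02,.13,.003) if ((abs(Y-y)<.001)&(abs(X)<.02)).sum()>5])
E
```

```text
clock: 5.9
position: [0.5788, -0.1435, 0.1264]
tcp_rot: [0.718, 0.623, -0.234, 0.203]
contact_force: [-0.5, -3.5, 3.1]
gripper_width: 0.0559
grip_force: 55.0
TCP y,z,th 23.7 126.4 0.63 K [16.7 87. ] F [-0.5 -3.5  3.1]
(19, 85, 0.63) travel x 0.0031 z 0.0003 rot y 0.000
(22, 83, 0.63) travel x 0.0067 z 0.0001 rot y 0.000
(26, 81, 0.63) travel x 0.0111 z -0.0006 rot y 0.000
(30, 78, 0.63) travel x 0.0161 z -0.0006 rot y 0.000
(35, 75, 0.63) travel x 0.0219 z -0.0011 rot y 0.000
(40, 72, 0.63) travel x 0.0277 z -0.0016 rot y 0.000
plate y' 0.11712734048314667
row [(44, np.float64(0.0939)), (47, np.float64(0.0962)), (50, np.float64(0.0997)), (53, np.float64(0.0959)), (56, np.float64(0.0956)), (59, np.float64(0.0956)), (62, np.float64(0.0955)), (65, np.float64(0.0954)), (68, np.float64(0.0953)), (71, np.float64(0.0929)), (74, np.float64(0.0896)), (83, np.float64(0.0952)), (86, np.float64(0.0955)), (89, np.float64(0.0956)), (92, np.float64(0.0956)), (95, np.float64(0.0956)), (98, np.float64(0.0959)), (116, np.float64(0.0974)), (119, np.float64(0.0936))]
```

View pics/w4.png

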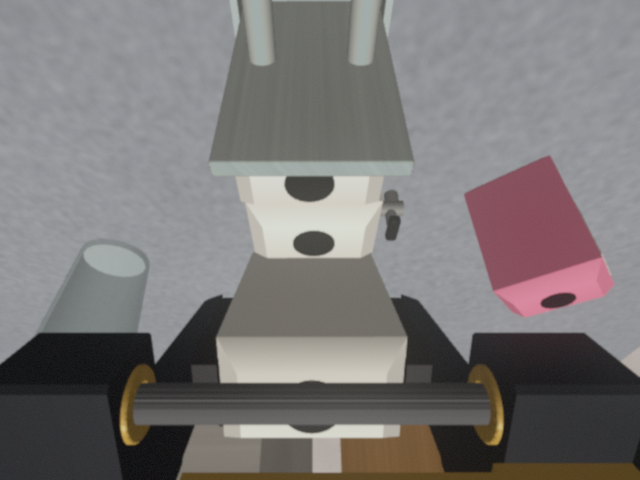

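Picture w4: the plate edge is now at (310,165) and packs 4 and 5 are still level. The tap at (393,205) has moved only as the static background has, so the rinse pack stays put while the plate is open about 17 mm. Continuing the push.

```bash
python3 -m creep '[{"travel":[0.003,0,0.0],"rot":[0,0,0],"jaw":50},{"travel":[0.007,0,0],"rot":[0,0,0],"jaw":50},{"travel":[0.011,0,-0.0006],"rot":[0,0,0],"jaw":50},{"travel":[0.016,0,-0.0006],"rot":[0,0,0],"jaw":50},{"travel":[0.022,0,-0.001],"rot":[0,0,0],"jaw":50},{"travel":[0.028,0,-0.0016],"rot":[0,0,0],"jaw":50},{"travel":[0.028,0,-0.0016],"rot":[0,0,0],"jaw":50}]'
python3 - <<'E'
from h import *
plan([(40,71,.53),(40,70,.43),(40,69,.33),(40,68,.23),(39.5,67,.13),(39.5,66,.05),(39,65,0.0)])
o=robot.get_obs();T=R.from_quat(o["tcp_rot"]).as_matrix();p,D=robot.camera("wrist")
vv,uu=np.mgrid[:480,:640]; P=dep("wrist",uu,vv,D); t=(P-o["position"])@T
m=(D>0)&(abs(t[...,1])<.02)&(abs(t[...,0])<.03)&(t[...,2]<.04)&(t[...,2]>-.04);ys=t[m]
print("held face x by z",[(round(z*1000),np.median(ys[(abs(ys[:,2]-z)<.002)&(ys[:,0]>.008),0]).round(4)) for z in np.arange(-.034,.03,.012)])
q=P[(D>0)&(P[...,2]>.105)&(P[...,2]<.115)]
Y=(q[:,:2]-[.57,-.19])@EY; print("plate y'",np.median(Y[Y>.1]))
E
```

```text
clock: 6.65
position: [0.5817, -0.1197, 0.1104]
tcp_rot: [0.718, 0.623, -0.234, 0.203]
contact_force: [0.3, -4.0, 1.1]
gripper_width: 0.0557
grip_force: 55.0
TCP y,z,th 47.7 110.4 0.629 K [40.7 71. ] F [ 0.3 -4.   1.1]
(40, 71, 0.53) travel x -0.0040 z 0.0024 rot y 0.099
(40, 70, 0.43) travel x -0.0067 z 0.0054 rot y 0.199
(40, 69, 0.33) travel x -0.0092 z 0.0088 rot y 0.299
(40, 68, 0.23) travel x -0.0114 z 0.0125 rot y 0.399
(39.5, 67, 0.13) travel x -0.0137 z 0.0168 rot y 0.499
(39.5, 66, 0.05) travel x -0.0149 z 0.0202 rot y 0.579
(39, 65, 0.0) travel x -0.0157 z 0.0231 rot y 0.629
held face x by z [(-34, np.float64(0.0175)), (-22, np.float64(0.0175)), (-10, np.float64(0.0174)), (2, np.float64(0.0217)), (14, np.float64(nan)), (26, np.float64(nan))]
plate y' 0.15317949491543276
  return _methods._mean(a, axis=axis, dtype=dtype,
  ret = ret.dtype.type(ret / rcount)
```

Still gripped without slip, and the plate has opened by about 55 mm because the leaning face overhangs pack 4. Now swing the pack upright.

```bash
python3 -m creep '[{"travel":[-0.004,0,0.0024],"rot":[0,0.1,0],"jaw":50},{"travel":[-0.0067,0,0.0054],"rot":[0,0.2,0],"jaw":50},{"travel":[-0.009,0,0.009],"rot":[0,0.3,0],"jaw":50},{"travel":[-0.0114,0,0.0125],"rot":[0,0.4,0],"jaw":50},{"travel":[-0.0137,0,0.017],"rot":[0,0.5,0],"jaw":50},{"travel":[-0.015,0,0.020],"rot":[0,0.58,0],"jaw":50},{"travel":[-0.0157,0,0.023],"rot":[0,0.629,0],"jaw":50},{"travel":[-0.0157,0,0.023],"rot":[0,0.629,0],"jaw":50}]'
python3 - <<'E'
from h import *
plan([(39,55,0),(39,45,0),(39,35,0),(39,25,0),(39,17,0),(39,12,0)])
o=robot.get_obs();T=R.from_quat(o["tcp_rot"]).as_matrix();p,D=robot.camera("wrist");cv2.imwrite("pics/w5.png",p)
vv,uu=np.mgrid[:480,:640]; P=dep("wrist",uu,vv,D); t=(P-o["position"])@T
m=(D>0)&(abs(t[...,1])<.02)&(abs(t[...,0])<.03)&(t[...,2]<.04)&(t[...,2]>-.06);ys=t[m]
print("held face x by z",[(round(z*1000),np.median(ys[(abs(ys[:,2]-z)<.002)&(ys[:,0]>.008),0]).round(4)) for z in np.arange(-.044,.0,.01)],"top",np.percentile(ys[:,2],[3,10]))
E
```

```text
clock: 7.5
position: [0.5778, -0.1479, 0.1011]
tcp_rot: [0.756, 0.654, 0.0, -0.0]
contact_force: [-0.2, -4.0, -0.8]
gripper_width: 0.0555
grip_force: 55.0
TCP y,z,th 19.3 101.1 -0.0 K [36.8 65.2] F [-0.2 -4.  -0.8]
(39, 55, 0) travel x 0.0022 z 0.0101 rot y -0.000
(39, 45, 0) travel x 0.0022 z 0.0201 rot y -0.000
(39, 35, 0) travel x 0.0022 z 0.0301 rot y -0.000
(39, 25, 0) travel x 0.0022 z 0.0401 rot y -0.000
(39, 17, 0) travel x 0.0022 z 0.0481 rot y -0.000
(39, 12, 0) travel x 0.0022 z 0.0531 rot y -0.000
held face x by z [(-44, np.float64(0.0154)), (-34, np.float64(0.0178)), (-24, np.float64(0.0178)), (-14, np.float64(0.0177)), (-4, np.float64(0.0176))] top [-0.04997956 -0.04937391]
```

View pics/w5.png

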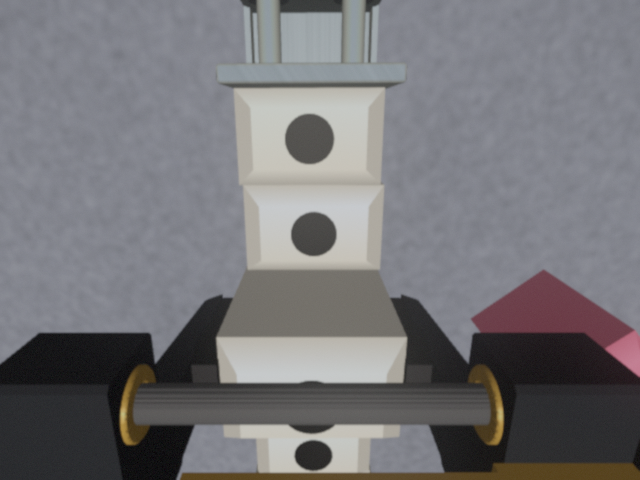

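Picture w5 shows the held pack upright in the gap at (312,340), with packs 4 and 5 level at (313,235) and (310,140) and rinse behind at (313,455). Lowering it home.

```bash
python3 -m creep '[{"travel":[0.002,0,0.005],"rot":[0,0,0],"jaw":50},{"travel":[0.002,0,0.015],"rot":[0,0,0],"jaw":50},{"travel":[0.002,0,0.025],"rot":[0,0,0],"jaw":50},{"travel":[0.002,0,0.035],"rot":[0,0,0],"jaw":50},{"travel":[0.002,0,0.045],"rot":[0,0,0],"jaw":50},{"travel":[0.002,0,0.050],"rot":[0,0,0],"jaw":50},{"travel":[0.002,0,0.053],"rot":[0,0,0],"jaw":50},{"travel":[0.002,0,0.053],"rot":[0,0,0],"jaw":50}]'
python3 -m creep '[{"travel":[0,0,0],"rot":[0,0,0],"jaw":50},{"travel":[0,0,0],"rot":[0,0,0],"jaw":50}]'
```

```text
clock: 8.35
position: [0.5782, -0.1442, 0.0483]
tcp_rot: [0.755, 0.655, -0.001, -0.0]
contact_force: [-0.1, -1.5, -1.5]
gripper_width: 0.0555
grip_force: 55.0
clock: 8.55
position: [0.5788, -0.1447, 0.0493]
tcp_rot: [0.755, 0.655, -0.0, 0.001]
contact_force: [-0.2, -2.6, -1.2]
gripper_width: 0.0556
grip_force: 55.0
```

```bash
python3 -m creep '[{"travel":[0,0,0.001],"rot":[0,0,0],"jaw":50},{"travel":[0,0,0.002],"rot":[0,0,0],"jaw":50},{"travel":[0,0,0.002],"rot":[0,0,0],"jaw":50},{"travel":[0,0,0.002],"rot":[0,0,0],"jaw":50}]'
python3 -m creep '[{"travel":[0,0,0],"rot":[0,0,0],"jaw":75},{"travel":[0,0,0],"rot":[0,0,0],"jaw":85},{"travel":[0,0,0],"rot":[0,0,0],"jaw":90},{"travel":[0,0,0],"rot":[0,0,0],"jaw":90},{"travel":[0,0,0],"rot":[0,0,0],"jaw":90},{"travel":[0,0,0],"rot":[0,0,0],"jaw":90},{"travel":[0,0,0],"rot":[0,0,0],"jaw":90},{"travel":[0,0,0],"rot":[0,0,0],"jaw":90}]'
```

```text
clock: 8.95
position: [0.5786, -0.1447, 0.047]
tcp_rot: [0.756, 0.655, -0.0, 0.0]
contact_force: [-0.1, -3.4, -0.9]
gripper_width: 0.0558
grip_force: 55.0
clock: 9.75
position: [0.5785, -0.1446, 0.0469]
tcp_rot: [0.755, 0.655, -0.0, 0.0]
contact_force: [0.6, -0.2, 0.7]
gripper_width: 0.0791
grip_force: 0.0
```

Released, so straight up and check.

```bash
python3 -m creep '[{"travel":[0,0,-0.02],"rot":[0,0,0],"jaw":90},{"travel":[0,0,-0.05],"rot":[0,0,0],"jaw":90},{"travel":[0,0,-0.09],"rot":[0,0,0],"jaw":90},{"travel":[0,0,-0.13],"rot":[0,0,0],"jaw":90},{"travel":[0.04,0,-0.17],"rot":[0,0,0],"jaw":90},{"travel":[0.05,0,-0.19],"rot":[0,0,0],"jaw":90},{"travel":[0.05,0,-0.19],"rot":[0,0,0],"jaw":90},{"travel":[0.05,0,-0.19],"rot":[0,0,0],"jaw":90}]'
python3 - <<'E'
from h import *
o=robot.get_obs();T=R.from_quat(o["tcp_rot"]).as_matrix();p,D=robot.camera("wrist");cv2.imwrite("pics/w6.png",p)
vv,uu=np.mgrid[:480,:640]; P=dep("wrist",uu,vv,D); q=P[(D>0)&(P[...,2]>.08)&(P[...,2]<.115)]
Y=(q[:,:2]-[.57,-.19])@EY;X=(q[:,:2]-[.57,-.19])@T[:2,1]
print("row",[(round(y*1000),float(np.median(q[(abs(Y-y)<.001)&(abs(X)<.02),2]).round(4))) for y in np.arange(-.09,.15,.003) if ((abs(Y-y)<.001)&(abs(X)<.02)).sum()>5])
E
```

```text
clock: 10.55
position: [0.5856, -0.0949, 0.2367]
tcp_rot: [0.755, 0.655, -0.0, 0.001]
contact_force: [0.1, -0.3, -0.7]
gripper_width: 0.0792
grip_force: 0.0
row [(-90, 0.0881), (-87, 0.0887), (-39, 0.0938), (-36, 0.0944), (-33, 0.0943), (-30, 0.0943), (-27, 0.0944), (-24, 0.0942), (-21, 0.0938), (-18, 0.0916), (-15, 0.0884), (-12, 0.0878), (-9, 0.0915), (-6, 0.0939), (-3, 0.0942), (0, 0.0942), (3, 0.0944), (6, 0.0944), (9, 0.0943), (12, 0.0943), (15, 0.094), (18, 0.0918), (21, 0.0885), (24, 0.0877), (27, 0.0909), (30, 0.094), (33, 0.0942), (36, 0.0945), (39, 0.0943), (42, 0.0946), (45, 0.0943), (48, 0.0943), (51, 0.0941), (54, 0.0917), (57, 0.0881), (60, 0.0876), (63, 0.0909), (66, 0.0941), (69, 0.0941), (72, 0.0943), (75, 0.0946), (78, 0.0945), (81, 0.0943), (84, 0.0943), (87, 0.094), (90, 0.0918), (93, 0.0884), (96, 0.0873), (99, 0.091), (102, 0.094), (105, 0.0944), (108, 0.0944), (111, 0.0945), (114, 0.0944), (117, 0.0944), (120, 0.0944), (123, 0.0941), (126, 0.0916), (132, 0.1092), (135, 0.1092), (138, 0.0952)]
```

View pics/w6.png

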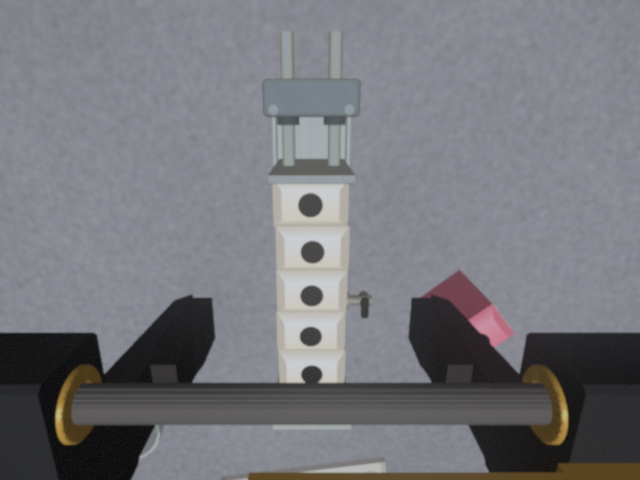

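Picture w6 shows the row closed and level (caps at (311,205) to (311,375), tap at (365,300), plate at (312,180)). The notches sit at an even 36 mm pitch, all tops are at the same height, and the plate has moved about 36 mm.

```bash
python3 -c "
from plant import robot
print(robot.finish_job())"
```

```text
the job is handed in; nothing more can be done
None
```

The loose pack is filed on the sprung-plate side of the tapped pack, down with its top level with the row's and its label facing the tray's +x side; the plate has closed the row (about 36 mm) and the job was handed in at 10.6 s, with no verdict returned.

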